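# Close the chamber and hold its recessed reset

## Task

The small chamber unit has tripped because its lid is off: set the knobbed lid into the round well in the unit's top and press it down until it sits fully home and level, and only then go for the reset. Take the screwdriver out of its stand, reach its shaft down through the small hole in the same top, press the recessed reset button all the way down and keep it there: you finish while still holding the button down with the screwdriver in the gripper. Leave the lid in place and the other things where they stand.

Things in the scene. Friction and masses are not known exactly. Their poses are not given: they have to be found in the camera images.
- chamber_unit: White box, fixed to the bench, 130 (its x) x 190 (its y) x 70 mm high; origin at the centre of its underside, z up, front with vents and a dark panel towards its -x. In its flat top are the round well (at its y = +42 mm) and the small reset hole (at its y = -58 mm), both on its x = 0.
- well_rim (a point): Centre of the well's mouth, level with the unit's top. Well: 73 mm bore, 58 mm deep, upright. Four small sprung steel balls stand about 3 mm out of the bore 6 mm below the rim; they let the lid's plug enter only about 9 mm by its own weight (proud and often askew) and give way to a downward push of about 5 to 12 N, after which they hold the lid.
- reset_hole (a point): Centre of the mouth of the reset hole, level with the unit's top: 12 mm bore, straight down. The button's top lies 12 mm below this mouth.
- button_travel (a joint): Travel of the reset button, m: 0 = up, 0.005 = fully down (downwards). A spring returns it: about 1.4 N starts it, about 5 N brings it fully down.
- reset_button: The reset button, 11 mm across, at the bottom of the small hole; origin at the centre of its top face.
- lid: Loose round lid, 0.12 kg, lying on the bench knob up. From its origin (centre of the underside of the plug), upwards along its z: plug 0 to 16 mm (62 mm wide at the foot, tapering to 70 mm at 7 mm and above), flange 16 to 21 mm, 92 mm wide, black cylindrical knob 21 to 53 mm, 25 mm wide. Fully home, the flange lies on the unit's top, so the origin is 16 mm below the well rim.
- stand: Grey block, fixed to the bench, 54 (its x) x 106 (its y) x 60 mm high; origin at the centre of its underside. Two upright sockets, 54 mm deep: 9 mm wide at its y = -26 mm with the screwdriver, 16 mm wide at its y = +26 mm with the marker.
- screwdriver: Screwdriver, 190 mm long, 0.07 kg, standing tip down in the stand. Its length runs along its own y: tip at -95 mm, shaft 6 mm thick up to -2 mm, handle about 26 mm thick from +10 to +89 mm, end at +95 mm; its axis runs at its z = 13 mm. The handle stands clear of the stand; the tip must be raised at least 54 mm to leave the socket.
- driver_tip (a point): The point of the screwdriver's shaft, on its axis.
- driver_handle (a point): Point on the screwdriver's axis inside the handle, 155 mm above the tip and 35 mm below the end of the handle; a good place to grip.
- marker: Bystander: felt marker, 13 mm thick, 138 mm long, standing in the stand's other socket (too thick for the reset hole), its top 144 mm above the bench.
- petri_dish: Bystander: clear flat dish, 90 mm wide, 17 mm high.
- dropper: Bystander: small round capped bottle, 30 mm wide, 75 mm high, off to the left front.
- beaker: Bystander: plain glass beaker, 59 mm wide, 68 mm high.
Not all that is in view belongs to the job. What is meant by the lid is not purple or turquoise, and is the larger of those in its own colour.

How it is judged (in metres and radians):
On the way:
1. the lid sits fully home and level in the well (z of lid in the frame of well_rim between -0.02 and -0.014 m and horizontal distance between lid and well_rim below 0.004 m and angle between the z axis of lid and the z axis of chamber_unit, either way round below 0.035 rad and angle between lid's own z axis and vertical below 0.035 rad), for 0.2 s.
At the end, for the whole second after the job is handed in: The lid is home (origin within 2 mm of 16 mm below the rim and at most 4 mm off its centre, level within 2 degrees) and the button is at least 3.8 mm of its 5 mm down, pushed with more than 1.5 N by the screwdriver's tip in the hole, while the fingers hold the screwdriver (all of step 1 and value of joint button_travel above 0.0038 m and contact force between screwdriver and reset_button above 1.5 N and contact force between the fingers and screwdriver above 2 N and z of driver_tip in the frame of reset_hole below -0.012 m and horizontal distance between driver_tip and reset_hole below 0.008 m); the arm keeps its last pose, push and grip.
It fails at once if the reset button is pressed before the lid is home (value of joint button_travel above 0.002 m and not (z of lid in the frame of well_rim between -0.02 and -0.014 m and horizontal distance between lid and well_rim below 0.004 m and angle between the z axis of lid and the z axis of chamber_unit, either way round below 0.035 rad and angle between lid's own z axis and vertical below 0.035 rad)).
It fails at once if a bystander is moved by more than 30 mm (distance of any of marker, petri_dish, dropper, beaker from where it was at the start of the episode above 0.03 m).
It also fails if it takes over 54 s, if anything falls off the work surface, if the arm or the gripper's body presses on something with over 40 N, if the wrist force passes 120 N, or if a joint passes its speed limit or range.

## Robot

A 6-joint arm with a two-finger parallel gripper is mounted at the origin on a cart in front of the work surface, level with it; the furniture and walls round the work are solid. World frame = base frame: x ahead of the robot, y to its left, z up, the work surface at z = 0. Lengths are in mm, angles in rad, forces in N, time in s.
With the tool pointing down it reaches from about 350 to 975 mm from the base axis. Payload 4.9 kg.
Tool frame: the origin (TCP) lies between the finger pads; the fingertips stand env.tip_extent ahead of it and the grasp point (between the pads) lies 8 mm behind it (env.tip_extent is the distance from the TCP to the fingertips, in mm); z points along the fingers, y is the direction in which the jaws open and shut (so a half turn about z gives the same grasp; the last joint's range is limited). The gripper opens to 85 mm and grips with 20 to 120 N. Pads are 22 mm wide; open, the fingers measure 114 mm over their backs; the gripper's body (76 mm by 85 mm) begins 54 mm behind the grasp point. The pads swing forward as they close: fully open they stand 13 mm farther back than shut.
Start: joints at [-1.343, 0.053, 1.613, -0, 1.476, -0.119], TCP at [212.425, -587.773, 242.304] pointing down, gripper open.
Joint ranges: [-3.01, 3.01], [-1.01, 2.22], [0.06, 2.58], [-1.02, 4.17], [0.09, 2.62], [-3.14, 3.14]. Speed limits (rad/s): [2.57, 2.57, 3.14, 3.14, 3.14, 3.14].

## Interface

Orientations are given as [roll, pitch, yaw] about the fixed x, y, z axes, in that order (R = Rz(yaw) Ry(pitch) Rx(roll)).
In Python, from plant import env gives the robot as it stands. The module is installed in compiled form; this text tells all that it offers.
- The arm moves only by the tool step_arm, never from a script. Its argument "targets" is a list of rows, each a list of 3 entries, a list of its own where there are three numbers: the shift along the tool's x, y, z in cm, then the turn about the tool's z in degrees, then the closure, from 0 (fully open) to 1 (shut). A call has 1 to 20 rows; each row shifts and turns the pose as measured when the row begins, along the tool's axes as they then stand; what a row does not reach is not made up. A row lasts 1/12 s, in which the tool goes at most 41.7 mm and 7.16 degrees, less where a joint would pass 70% of its speed; a pose out of reach is approached as far as the arm can. A call is refused whole if a number of a shift passes 4.17 or a number of a turn 7.16, either way. A call with a gripper value outside its range is refused whole. The fingers move at their own pace and stop on an object; "grip_force" is the grip in N (left out, the last holds). Time passes only in rows, so rows that do not move let the fingers close. It gives the time, the measured TCP pose, the force and the opening at its end, in the units of the state.
- env.read_state(): the state, without advancing time (a new reading comes with each control period).
- env.capture(name): name is "side" or "top" or "wrist"; returns the picture (480x640x3 uint8, red, green, blue); there is no depth.
- env.camera_params(name): a dict with "camera_matrix" (3x3 intrinsics, pixels), "eye" and "rotation" of the camera in the world; the wrist camera has in their place "T_tool_cam" (4x4, takes a point from camera to tool coordinates, whose origin is the TCP and whose axes are the flange's). Camera axes: x right, y down, z forward; pixel columns grow to the right and rows downward; lengths in mm; the calibration is good to about 2 mm. A picture is of the moment at which its call begins: read the wrist's pose just before it. camera_params takes no time and is no camera call.
- env.close_job(): hands the job in, once; it reports no verdict.
The state is a dict: "time_s": time; "joint_positions": joint angles; "dq": joint speeds; "joint_torque": joint torques, N m; "position": TCP position; "ee_rot": TCP orientation; "force": force on the tool from outside, world axes, zero at the start; "wrist_torque": the same for the moment, N m; "gripper_width": finger opening in mm.
Only numpy, scipy, OpenCV 4.12 (cv2) and the standard library are available. Lean on these libraries where they do the work, as an engineer would, in place of code of your own. Each camera call takes 0.05 s, during which the arm holds its last target. There are 200 camera calls.

## Working session

There is one attempt and no reset: what is moved stays moved. The work goes in short steps, Python scripts to look and compute and a tool call to move; the robot and the scene stay as the last step left them, time stands still between calls to the robot, and variables do not carry over. Pictures are saved under pics/ and viewed, about 8 in all and at most 12, crops included, and the job is handed in when it is done.

Besides the shell and the picture viewer there is one more tool, called after "Emit:" in YAML: its name, and indented under it one key for each argument. step_arm: Moves the arm, as the interface text tells. Its arguments: {"type":"object","properties":{"targets":{"type":"array","items":{"type":"array"}},"grip_force":{"type":"number"}},"required":["targets"]}

```bash
mkdir -p pics
python3 - <<'E'
from plant import env
import cv2,numpy as np
print(env.read_state(), env.tip_extent)
for n in ("side","top","wrist"):
    p=env.camera_params(n); print(n,{k:np.round(np.array(v),4).tolist() for k,v in p.items()})
    if n!="wrist":
        cv2.imwrite(f"pics/{n}0.png",env.capture(n)[:,:,::-1])
E
```

```text
{'time_s': 0.0, 'joint_positions': array([-1.34296834e+00,  5.33720559e-02,  1.61427941e+00, -1.53515095e-05,
        1.47603299e+00, -1.18976327e-01]), 'dq': array([-0.00052936,  0.0015854 ,  0.00097171, -0.00056577, -0.00098003,
        0.00093009]), 'joint_torque': array([-6.24110453e-04, -3.93681800e+01, -3.70178998e+01, -2.64134751e-04,
        7.09562548e-03,  1.08489036e-06]), 'position': array([ 212.30692638, -587.19377917,  241.06230682]), 'ee_rot': array([-3.13951382e+00, -2.33116729e-04,  3.46805542e-01]), 'force': array([-0.46385803,  0.00752029,  0.23674935]), 'wrist_torque': array([-0.03887738, -0.01791788,  0.00441421]), 'gripper_width': 85.75413586488999} 11.0
side {'camera_matrix': [[434.4979, 0.0, 322.6093], [0.0, 434.4979, 245.8839], [0.0, 0.0, 1.0]], 'eye': [71.9615, 666.9225, 659.5802], 'rotation': [-2.1254, 0.0184, -2.561]}
top {'camera_matrix': [[488.9039, 0.0, 317.995], [0.0, 488.9039, 237.7247], [0.0, 0.0, 1.0]], 'eye': [383.7015, -14.8104, 1429.401], 'rotation': [-3.015, 0.0085, -1.5875]}
wrist {'camera_matrix': [[396.4875, 0.0, 313.7617], [0.0, 396.4875, 238.4888], [0.0, 0.0, 1.0]], 'T_tool_cam': [[0.0007, -0.9563, -0.2924, 74.678], [1.0, 0.0009, -0.0004, 0.7667], [0.0006, -0.2924, 0.9563, -132.0636], [0.0, 0.0, 0.0, 1.0]]}
```

View pics/top0.png

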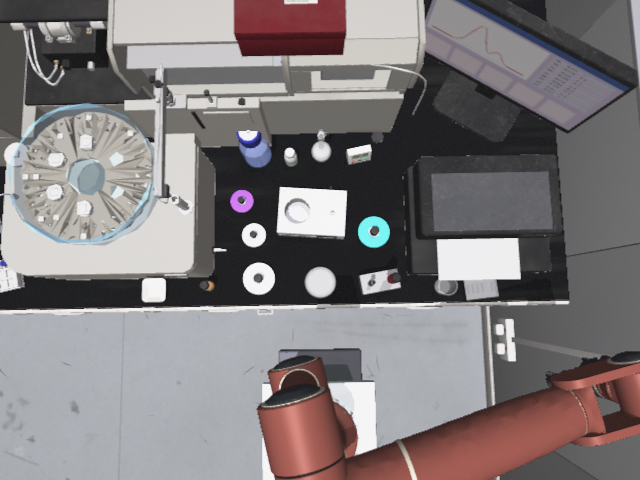

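View pics/side0.png

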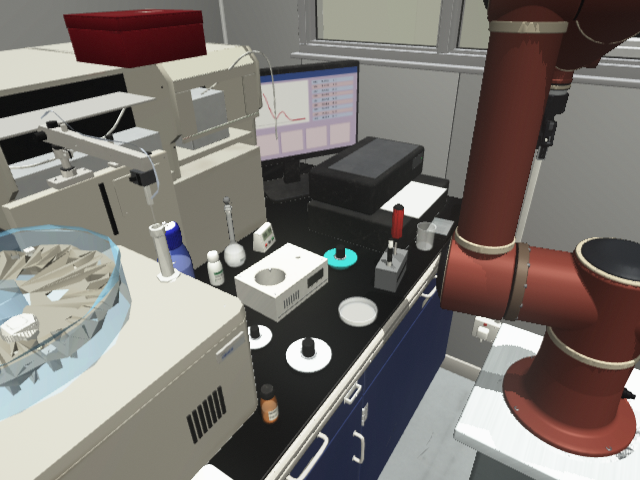

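Lid candidates, by pixel in the top view: white large (259,278), white small (254,235), purple (242,201) and turquoise (374,232). The description points to the large white one, which is at (308,352) in the side view. The red screwdriver stands in the grey stand at top (394,278) / side (398,220). The unit is at top (312,213).

```bash
cat > h.py <<'E'
import numpy as np,cv2
from scipy.spatial.transform import Rotation as R
from plant import env
def cam(n,st=None):
    p=env.camera_params(n); K=np.array(p["camera_matrix"])
    if n=="wrist":
        T=np.eye(4); T[:3,:3]=R.from_euler('xyz',st["ee_rot"]).as_matrix(); T[:3,3]=st["position"]
        T=T@np.array(p["T_tool_cam"]); return K,T[:3,:3],T[:3,3]
    return K,R.from_euler('xyz',p["rotation"]).as_matrix(),np.array(p["eye"])
def ray(c,uv):
    K,r,e=c; d=r@np.linalg.solve(K,[uv[0],uv[1],1.]); return e,d/np.linalg.norm(d)
def plane(c,uv,z):
    e,d=ray(c,uv); return e+d*(z-e[2])/d[2]
def proj(c,P):
    K,r,e=c; q=K@(r.T@(np.array(P)-e)); return q[:2]/q[2]
def tri(*cu):
    A=np.zeros((3,3));b=np.zeros(3);L=[ray(c,u) for c,u in cu]
    for e,d in L: M=np.eye(3)-np.outer(d,d);A+=M;b+=M@e
    X=np.linalg.solve(A,b); return X,[np.linalg.norm(np.cross(X-e,d)) for e,d in L]
E
python3 - <<'E'
from h import *
top=cv2.imread("pics/top0.png");side=cv2.imread("pics/side0.png")
def el(im,x0,y0,x1,y1,t=150):
    g=im[y0:y1,x0:x1].min(2); m=(g>t).astype(np.uint8)
    cs,_=cv2.findContours(m,cv2.RETR_EXTERNAL,cv2.CHAIN_APPROX_NONE); c=max(cs,key=cv2.contourArea)
    e=cv2.fitEllipse(cv2.convexHull(c)); return np.array(e[0])+[x0,y0],e[1]
ct,cs=cam("top"),cam("side")
a=el(top,240,258,278,298);b=el(side,280,335,335,375)
print("lid",a,b,tri((ct,a[0]),(cs,b[0])))
a=el(top,240,220,268,248);print("small",a)
def red(im,x0,y0,x1,y1):
    s=im[y0:y1,x0:x1].astype(int); m=(s[:,:,2]>90)&(s[:,:,1]<60); ys,xs=np.nonzero(m)
    return xs.min()+x0,xs.max()+x0,ys.min()+y0,ys.max()+y0,xs.mean()+x0,ys.mean()+y0
print("red",red(top,380,265,410,295),red(side,380,195,412,245))
tiles=[(top,269,184,90,60),(top,355,262,60,40),(top,235,255,60,40),(side,232,240,105,80),(side,365,195,75,100),(side,275,325,66,55)]
rows=[]
T=[cv2.resize(i[y:y+h,x:x+w],(266,int(266*h/w)) if w>=h else (225,300),interpolation=cv2.INTER_CUBIC) for i,x,y,w,h in tiles]
out=np.zeros((600,800,3),np.uint8)
for k,t in enumerate(T):
    y=300*(k//3);x=267*(k%3);t=t[:300];out[y:y+t.shape[0],x:x+t.shape[1]]=t
cv2.imwrite("pics/c1.png",out)
E
```

```text
lid (array([258.37754631, 278.09088898]), (31.840274810791016, 32.37568664550781)) (array([308.25512695, 354.35280609]), (34.51837158203125, 45.80800247192383)) (array([448.72966175, 167.56956473,  18.61117135]), [np.float64(0.6537438952196409), np.float64(0.6537438952196992)])
small (array([253.45483971, 234.69799137]), (23.4636287689209, 24.318355560302734))
red (np.int64(388), np.int64(394), np.int64(276), np.int64(282), np.float64(389.85), np.float64(279.0)) (np.int64(392), np.int64(403), np.int64(209), np.int64(237), np.float64(397.38214285714287), np.float64(222.73214285714286))
```

View pics/c1.png

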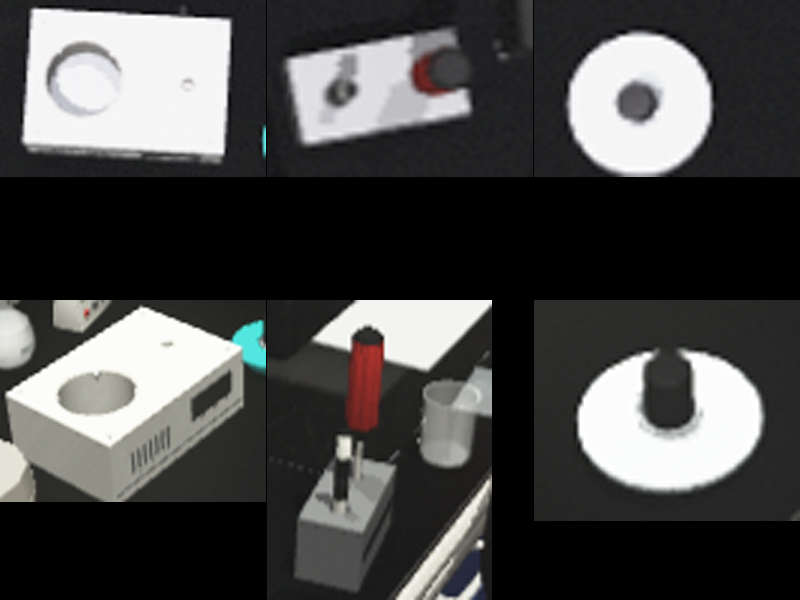

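The crop confirms the lid: a white flange about 92 mm wide with a black knob, larger than the other white one. Well, hole and handle end are clear too. Next I triangulate them.

Run:
```python
from h import *
ct,cs=cam("top"),cam("side")
P={}
for n,a,b in [("well",(297.6,210.4),(270.1,277.1)),("hole",(332.6,212.4),(298.3,257.4)),("handle_end",(397.0,276.9),(398.7,205.7)),]:
    P[n],e=tri((ct,a),(cs,b)); print(n,P[n].round(1),np.round(e,1), plane(ct,a,70)[:2].round(1),plane(cs,b,70)[:2].round(1))
d=P["well"]-P["hole"];print(np.linalg.norm(d),"unit yaw",np.degrees(np.arctan2(-d[0],d[1])))
# stand top corners in top tile
for uv in [(287,57),(303,144),(471,113),(455,30)]:
    u=((uv[0]-267)/4.433+355,uv[1]/4.433+262); print(plane(ct,u,60).round(1))
print("knob top",plane(ct,((637-534)/4.433+235,102/4.433+255),53))
print("bystanders dish",plane(ct,(320,282),17),"beaker",plane(ct,(446,287),68),"flask",plane(ct,(320,150),60))
s=env.read_state();print("target wrt",s["position"])
```

```text
well [636.6  50.3  64.9] [0.1 0.1] [635.7  50.1] [631.6  55.6]
hole [628.  -49.   67.5] [0.8 0.8] [628.2 -48.5] [624.8 -46.3]
handle_end [ 437.8 -204.5  193.2] [0.4 0.4] [ 443.6 -223.2] [ 534.  -434.9]
99.76002932106552 unit yaw -4.9546743459177085
[ 451.6 -120.4   60. ]
[ 396.9 -128.9   60. ]
[ 414.5 -234.8   60. ]
[ 466.8 -226.7   60. ]
knob top [447.92873036 163.85810677  53.        ]
bystanders dish [435.11277732  -9.44438888  17.        ] beaker [ 413.5665975  -357.80378359   68.        ] flask [813.61187452 -16.13622494  60.        ]
target wrt [ 212.28714675 -587.27632485  241.18988599]
```

Checks on these points: the well–hole distance is 99.8 mm against 100 given, and the screwdriver end is at z 193 against about 196 expected. The stand corners put the socket at (436,-203), which agrees with the handle. I turn the tool to yaw 0 and move over to the lid at about (449,167).

Emit:
step_arm:
  targets:
    - [[0,0,-1],6.6,0]
    - [[0,0,-1],6.6,0]
    - [[0,0,-1],6.6,0]
    - [[4,-3,0],0,0]
    - [[4,-3,0],0,0]
    - [[4,-3,0],0,0]
    - [[4,-3,0],0,0]
    - [[4,-3,0],0,0]
    - [[4,-3,0],0,0]
    - [[0,-4,0],0,0]
    - [[0,-4,0],0,0]
    - [[0,-4,0],0,0]
    - [[0,-4,0],0,0]
    - [[0,-4,0],0,0]
    - [[0,-4,0],0,0]
    - [[0,-4,0],0,0]
    - [[0,-4,0],0,0]
  grip_force: 40

```text
time_s: 1.52
position: [428.0, -105.6, 262.8]
ee_rot: [-3.123, 0.013, -0.032]
force: [1.3, -0.6, -0.1]
gripper_width: 85.5
```

Emit:
step_arm:
  targets:
    - [[0.3,-4,0],0,0]
    - [[0.3,-4,0],0,0]
    - [[0.3,-4,0],0,0]
    - [[0.3,-4,0],0,0]
    - [[0.3,-4,1],0,0]
    - [[0.3,-4,1],0,0]
    - [[0.1,-2,1],-1,0]
    - [[0,-1,1],-1,0]
    - [[0,0,1],0,0]
    - [[0,0,0.5],0,0]
    - [[0,0,0],0,0]

```text
time_s: 2.43
position: [448.9, 180.8, 208.2]
ee_rot: [-3.122, 0.012, 0.015]
force: [-0.3, -0.3, -0.2]
gripper_width: 85.3
```

Run:
```python
from h import *
s=env.read_state();im=env.capture("wrist")[:,:,::-1];cv2.imwrite("pics/w1.png",im)
print(s["position"],s["ee_rot"],s["time_s"],s["dq"].round(3),s["joint_positions"].round(2))
c=cam("wrist",s)
u=proj(c,[448,166,21]);print(u,proj(c,[448,166,53]))
m=(im.min(2)>150).astype(np.uint8)
for k in cv2.findContours(m,cv2.RETR_EXTERNAL,cv2.CHAIN_APPROX_NONE)[0]:
    if cv2.contourArea(k)>1500:
        e=cv2.fitEllipse(cv2.convexHull(k));print(e,plane(c,e[0],21).round(1))
```

```text
[448.89606607 180.82099309 208.18277547] [-3.12164787  0.01200883  0.01455589] 2.4333 [-0.004  0.001  0.009 -0.01   0.003 -0.001] [ 0.22 -0.27  1.97  0.02  1.45  1.77]
[335.56748468 210.86291127] [336.94853067 221.0436763 ]
((184.57803344726562, 286.75439453125), (9.785658836364746, 495.4493103027344), 91.11900329589844) [376.5 297.   21. ]
((541.7988891601562, 222.98492431640625), (81.83524322509766, 110.56602478027344), 55.26714324951172) [441.1  -3.8  21. ]
((335.8050842285156, 208.55056762695312), (107.89751434326172, 110.54913330078125), 79.16043853759766) [450.  165.9  21. ]
((666.553466796875, 25.100217819213867), (48.30585861206055, 515.8837890625), 92.77099609375) [587.7 -63.8  21. ]
((320.601318359375, 39.37702941894531), (93.53440856933594, 103.02237701416016), 3.030740737915039) [575.6 180.9  21. ]
```

View pics/w1.png

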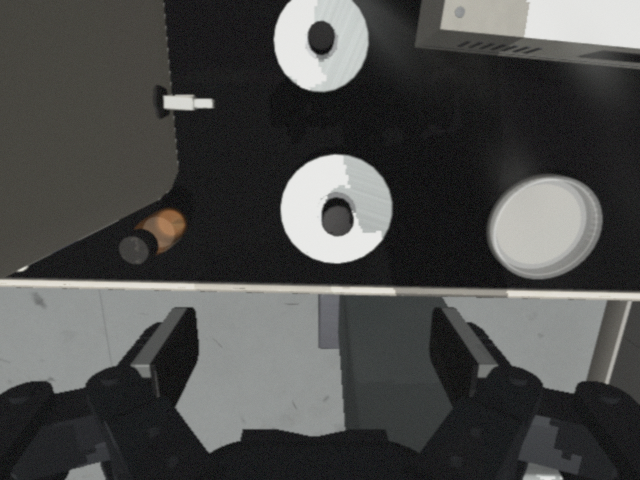

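The lid is at (336,209) → (450,166), with a flange width matching 92 mm; the dish is at (545,223) and the dropper at (150,235), both clear of the fingers. Now I descend onto the knob.

Emit:
step_arm:
  targets:
    - [[0.3,1.8,2],0,0]
    - [[0,0,3],0,0]
    - [[0,0,3],0,0]
    - [[0,0,3],0,0]
    - [[0,0,2],0,0]
    - [[0,0,1],0,0]
    - [[0,0,0],0,0]

```text
time_s: 3.07
position: [458.1, 157.5, 70.9]
ee_rot: [-3.121, -0.004, -0.001]
force: [-0.5, 0.0, 0.1]
gripper_width: 85.3
```

Run:
```python
from h import *
s=env.read_state();im=env.capture("wrist")[:,:,::-1];cv2.imwrite("pics/w2.png",im)
print(s["position"],s["ee_rot"],s["time_s"],s["force"])
r=R.from_euler('xyz',s["ee_rot"]).as_matrix()
print("tool-frame shift to TCP(450,166,38):",(r.T@(np.array([450,166,38])-s["position"])).round(1))
```

```text
[458.13872028 157.5187337   70.88057098] [-3.12078933e+00 -4.01268428e-03 -7.35791034e-04] 3.0667 [-0.52250902  0.012243    0.07957786]
tool-frame shift to TCP(450,166,38): [-8.3 -7.8 33. ]
```

Emit:
step_arm:
  targets:
    - [[-0.8,-0.8,0.5],0,0]
    - [[0,0,0],0,0]
    - [[0,0,1],0,0]
    - [[0,0,1],0,0]
    - [[0,0,0.5],0,0]
    - [[0,0,0],0,0]

```text
time_s: 3.62
position: [455.9, 167.8, 47.1]
ee_rot: [-3.118, -0.019, -0.001]
force: [0.1, 0.2, 0.4]
gripper_width: 85.6
```

Run:
```python
from h import *
s=env.read_state();im=env.capture("wrist")[:,:,::-1];cv2.imwrite("pics/w2.png",im)
print(s["position"],s["ee_rot"],s["time_s"],s["force"])
r=R.from_euler('xyz',s["ee_rot"]).as_matrix()
print("tool-frame shift to TCP(450,166,38):",(r.T@(np.array([450,166,38])-s["position"])).round(1))
```

```text
[455.86893878 167.83148663  47.12044478] [-3.11802576e+00 -1.90876989e-02 -1.49219672e-03] 3.6167 [0.10897263 0.1536197  0.38724094]
tool-frame shift to TCP(450,166,38): [-6.   2.1  9. ]
```

View pics/w2.png

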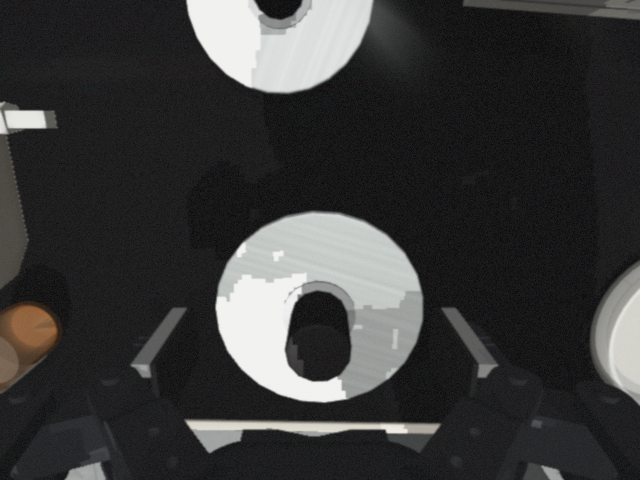

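The knob lies centred between the open jaws (knob top at (318,358), jaw midpoint about 313). I finish the descent and close.

Emit:
step_arm:
  targets:
    - [[-0.6,0.2,0.5],0,0]
    - [[0,0,0.3],0,0]
    - [[0,0,0],0,0.3]
    - [[0,0,0],0,0.6]
    - [[0,0,0],0,1]
    - [[0,0,0],0,1]
    - [[0,0,0],0,1]
    - [[0,0,0],0,1]
    - [[0,0,0],0,1]
  grip_force: 40

```text
time_s: 4.42
position: [450.3, 165.9, 39.3]
ee_rot: [-3.118, -0.021, -0.002]
force: [-1.0, -0.4, -1.4]
gripper_width: 23.4
```

The knob is gripped (23.4 mm). I lift and move to a viewing place short of the well.

Emit:
step_arm:
  targets:
    - [[0,0,-1],0,1]
    - [[0,0,-2],0,1]
    - [[0,0,-3],0,1]
    - [[0,0,-3],0,1]
    - [[0,0,-2],0,1]
    - [[1,1.5,0],0,1]
    - [[2,2.5,0],0,1]
    - [[2,2.5,0],0,1]
    - [[2,2.5,0],0,1]
    - [[1,1,0],0,1]
    - [[0,0,0],0,1]
    - [[0,0,0],0,1]

```text
time_s: 5.42
position: [529.1, 59.7, 159.5]
ee_rot: [-3.117, -0.022, 0.002]
force: [0.3, 0.2, -1.0]
gripper_width: 23.8
```

Run:
```python
from h import *
s=env.read_state();im=env.capture("wrist")[:,:,::-1];cv2.imwrite("pics/w3.png",im)
print(s["position"],s["ee_rot"],s["time_s"],s["force"],s["gripper_width"])
c=cam("wrist",s);print(proj(c,[636,50,70]),proj(c,[628,-49,70]))
```

```text
[529.14631828  59.70292838 159.46583988] [-3.11737472e+00 -2.20247956e-02  1.50719348e-03] 5.4167 [ 0.25825029  0.15389287 -0.96330717] 23.78298675812624
[336.13768848  56.70634611] [527.5416048   73.30340088]
```

View pics/w3.png

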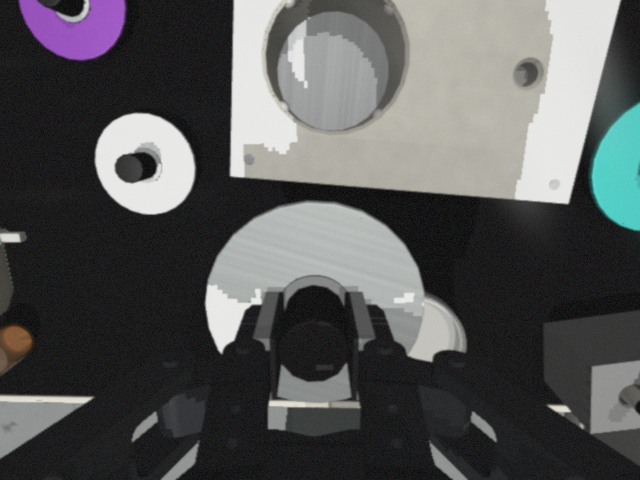

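Run:
```python
from h import *
s=env.read_state();c=cam("wrist",s)
t=np.linspace(0,2*np.pi,73)
def ring(ctr,r,ax=None): return np.array([proj(c,np.array(ctr)+r*np.array([np.cos(a),np.sin(a),0])) for a in t])
q=ring([636,50,70],36.5);print("well pred l,r,bottom",q[:,0].min(),q[:,0].max(),q[:,1].max())
T=np.array(env.camera_params("wrist")["T_tool_cam"]);K=c[0];ct=(K,T[:3,:3],T[:3,3])
q=np.array([proj(ct,[46*np.cos(a),46*np.sin(a),18]) for a in t]);print("lid tool frame pred",q[:,0].min(),q[:,0].max(),q[:,1].min())
im=cv2.imread("pics/w3.png");g=im.min(2)
print("seen top",np.nonzero(g[190:,315]>100)[0][0]+190)
for y in (285,295,305): xs=np.nonzero(g[y,190:440]>100)[0]; print(y,xs[0]+190,xs[-1]+190)
r=R.from_euler('xyz',s["ee_rot"]).as_matrix();print("tool z",r[:,2].round(3))
print("shift to (636,50,150)",(r.T@(np.array([636,50,150])-s["position"])).round(1))
```

```text
well pred l,r,bottom 266.3738019424572 407.8735342681106 129.62470300782033
lid tool frame pred 201.6956076989589 422.9402515877426 196.1060736178108
seen top 202
285 207 422
295 206 424
305 205 439
tool z [ 0.022  0.024 -0.999]
shift to (636,50,150) [106.8  10.5  11.5]
```

The hole is seen at (528,72), predicted (527.5,73.3), and the well agrees within about 1 mm. The lid's centre sits about 2 mm behind and 1 mm right of the TCP, so the TCP goes to about (637.5,51).

Emit:
step_arm:
  targets:
    - [[1.5,0.2,0],0,1]
    - [[2.5,0.2,0],0,1]
    - [[2.5,0.2,0],0,1]
    - [[2.5,0.2,0.3],0,1]
    - [[1.4,0.1,0.5],0,1]
    - [[0,0,0.5],0,1]
    - [[0,0,0],0,1]
    - [[0,0,0],0,1]

```text
time_s: 6.13
position: [628.9, 62.0, 145.8]
ee_rot: [-3.114, -0.014, 0.013]
force: [0.7, 0.3, -0.5]
gripper_width: 23.5
```

```bash
cat > sh.py <<'E'
from h import *
import sys
s=env.read_state();t=np.array(eval(sys.argv[1]))
r=R.from_euler('xyz',s["ee_rot"]).as_matrix()
print(s["position"].round(1),s["ee_rot"].round(3),s["time_s"],s["force"].round(1),round(s["gripper_width"],1),"toolz",r[:,2].round(3),"SHIFT",(r.T@(t-s["position"])).round(1))
E
python3 sh.py "[637.5,51,120]"; python3 -c "
from h import *
cv2.imwrite('pics/s4.png',env.capture('side')[200:360,190:400,::-1].repeat(3,0).repeat(3,1))"
```

```text
[628.9  62.  145.8] [-3.114 -0.014  0.013] 6.1333 [ 0.7  0.3 -0.5] 23.5 toolz [ 0.013  0.028 -1.   ] SHIFT [ 8.1 11.8 25.6]
```

View pics/s4.png

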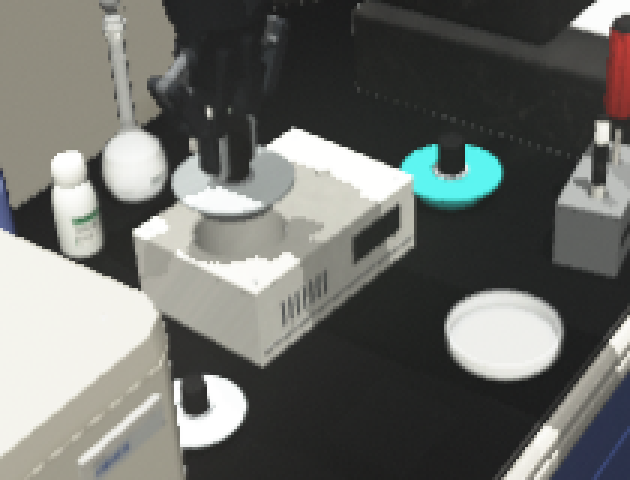

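The lid is held roughly level above the well, at about (233,180) in this crop. I correct sideways, then lower.

Emit:
step_arm:
  targets:
    - [[0.8,1.2,0],0,1]
    - [[0,0,0.5],0,1]
    - [[0,0,0.5],0,1]
    - [[0,0,0],0,1]
    - [[0,0,0],0,1]

```text
time_s: 6.6
position: [634.6, 50.2, 135.1]
ee_rot: [-3.114, -0.013, 0.014]
force: [0.5, 1.0, -0.1]
gripper_width: 23.8
```

```bash
python3 sh.py "[637.5,51,105]"
```

```text
[634.6  50.2 135.1] [-3.114 -0.013  0.014] 6.6 [ 0.5  1.  -0.1] 23.8 toolz [ 0.012  0.028 -1.   ] SHIFT [ 2.5  0.1 30.1]
```

Emit:
step_arm:
  targets:
    - [[0.3,0,0.5],0,1]
    - [[0,0,1],0,1]
    - [[0,0,1],0,1]
    - [[0,0,0.3],0,1]
    - [[0,0,0],0,1]
    - [[0,0,0],0,1]

```text
time_s: 7.1
position: [637.3, 51.2, 102.9]
ee_rot: [-3.114, -0.01, 0.014]
force: [0.2, 0.1, -0.3]
gripper_width: 23.6
```

```bash
python3 sh.py "[637.5,51,93]"
```

```text
[637.3  51.2 102.9] [-3.114 -0.01   0.014] 7.1 [ 0.2  0.1 -0.3] 23.6 toolz [ 0.01   0.028 -1.   ] SHIFT [0.1 0.5 9.9]
```

The lid is inside the mouth with no contact force. Now I press in small rows.

Emit:
step_arm:
  targets:
    - [[0,0,0.4],0,1]
    - [[0,0,0.4],0,1]
    - [[0,0,0.3],0,1]
    - [[0,0,0.3],0,1]

```text
time_s: 7.43
position: [638.2, 51.7, 92.8]
ee_rot: [-3.114, -0.01, 0.015]
force: [-13.1, 1.7, 22.2]
gripper_width: 23.7
```

Emit:
step_arm:
  targets:
    - [[0,0,0],0,1]
    - [[0,0,0],0,0.3]
    - [[0,0,0],0,0.2]
    - [[0,0,0],0,0.2]
    - [[0,0,0],0,0.2]
    - [[0,0,-1.5],0,0.2]
    - [[0,0,-2],0,0.2]
    - [[0,0,-2],0,0.3]
    - [[0,0,0],0,0.8]
    - [[0,0,0],0,1]
    - [[0,0,0],0,1]
    - [[0,0,0],0,1]
    - [[0,0,0],0,1]

```text
time_s: 8.52
position: [638.2, 50.3, 152.1]
ee_rot: [-3.114, -0.013, 0.015]
force: [-0.3, 0.5, -0.0]
gripper_width: 0.7
```

```bash
python3 sh.py "[635.3,50,107]"; python3 -c "
from h import *
s=env.read_state();im=env.capture('wrist')[:,:,::-1];cv2.imwrite('pics/w5.png',im)
c=cam('wrist',s)
for ctr in ([635,50,75],[628,-49,70]): print(proj(c,ctr))
im2=env.capture('side')[:,:,::-1];cv2.imwrite('pics/s5.png',im2)
a=cv2.resize(im2[200:320,220:360],None,fx=3,fy=3);o=np.zeros((360,900,3),np.uint8);o[:,:420]=a;o[:,420:]=cv2.resize(im,(480,360));cv2.imwrite('pics/c5.png',o[:,:800] if 0 else cv2.resize(o,(800,320)))"
```

```text
[638.2  50.3 152.1] [-3.114 -0.013  0.015] 8.5167 [-0.3  0.5 -0. ] 0.7 toolz [ 0.012  0.028 -1.   ] SHIFT [-3.5  1.4 45.1]
[316.82559686 264.2571349 ]
[489.11324171 277.00425787]
```

View pics/c5.png

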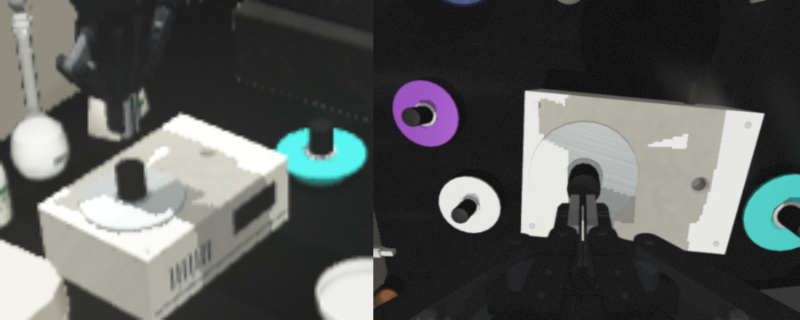

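The lid appears seated flush. I press the knob top with the closed fingers to make sure; contact is expected at TCP z ≈ 118.

Emit:
step_arm:
  targets:
    - [[-0.3,0.1,1.5],0,1]
    - [[0,0,1.2],0,1]
    - [[0,0,0.3],0,1]
    - [[0,0,0.3],0,1]
    - [[0,0,0.3],0,1]
    - [[0,0,0.3],0,1]

```text
time_s: 9.12
position: [635.5, 50.4, 118.1]
ee_rot: [-3.114, -0.007, 0.016]
force: [-7.5, 0.2, 13.7]
gripper_width: -0.2
```

Emit:
step_arm:
  targets:
    - [[0,0,0.4],0,1]
    - [[0,0,0.4],0,1]
    - [[0,0,0.4],0,1]

```text
time_s: 9.37
position: [635.5, 50.4, 118.0]
ee_rot: [-3.116, -0.002, 0.017]
force: [-11.1, -1.0, 17.9]
gripper_width: -0.1
```

Contact came at TCP 118.1 and held at 18 N, so the knob top is at 107 and the lid is fully home. Next I go up, turn by 90° and go to the screwdriver.

Emit:
step_arm:
  targets:
    - [[0,0,-1.5],0,1]
    - [[0,0,-2.5],0,0]
    - [[0,0,-2.5],0,0]
    - [[0,0,-2.5],-5,0]
    - [[0,0,-2.5],-7,0]
    - [[0,0,-1],-7,0]
    - [[0,0,0],-7,0]
    - [[0,0,0],-7,0]
    - [[0,0,0],-7,0]
    - [[0,0,0],-7,0]
    - [[0,0,0],-7,0]
    - [[0,0,0],-7,0]
    - [[0,0,0],-7,0]
    - [[0,0,0],-7,0]
    - [[0,0,0],-7,0]
    - [[0,0,0],-7,0]
    - [[0,0,0],0,0]
    - [[0,0,0],0,0]

```text
time_s: 10.87
position: [636.9, 47.9, 250.0]
ee_rot: [3.14, -0.026, 1.609]
force: [0.4, -0.2, 0.7]
gripper_width: 85.3
```

```bash
python3 sh.py "[437,-180,245]"
```

```text
[636.9  47.9 250. ] [ 3.14  -0.026  1.609] 10.8667 [ 0.4 -0.2  0.7] 85.3 toolz [ 0.     0.026 -1.   ] SHIFT [-220.3 -208.4   -1. ]
```

Emit:
step_arm:
  targets:
    - [[-1.4,-1.3,0],0,0]
    - [[-2.6,-2.5,0],0,0]
    - [[-2.6,-2.5,0],0,0]
    - [[-2.6,-2.5,0],0,0]
    - [[-2.6,-2.5,0],0,0]
    - [[-2.6,-2.5,0],0,0]
    - [[-2.6,-2.5,0],0,0]
    - [[-2.6,-2.5,0],0,0]
    - [[-1.4,-1.3,0],0,0]
    - [[0,0,0],0,0]
    - [[0,0,0],0,0]

```text
time_s: 11.78
position: [434.1, -174.5, 242.7]
ee_rot: [3.139, -0.025, 1.579]
force: [0.3, 0.6, 0.3]
gripper_width: 85.4
```

```bash
python3 sh.py "[437,-203.5,245]"; python3 -c "
from h import *
s=env.read_state();im=env.capture('wrist')[:,:,::-1];cv2.imwrite('pics/w6.png',im)
c=cam('wrist',s)
for p in ([437,-204,196],[437,-204,110],[437,-204,60],[428,-152,144]): print(proj(c,p).round(1))"
```

```text
[ 434.1 -174.5  242.7] [ 3.139 -0.025  1.579] 11.7833 [0.3 0.6 0.3] 85.4 toolz [ 0.002  0.025 -1.   ] SHIFT [-29.    2.6  -3. ]
[317.8 333.4]
[316.5 273.5]
[316.1 252.5]
[302.9 211.7]
```

View pics/w6.png

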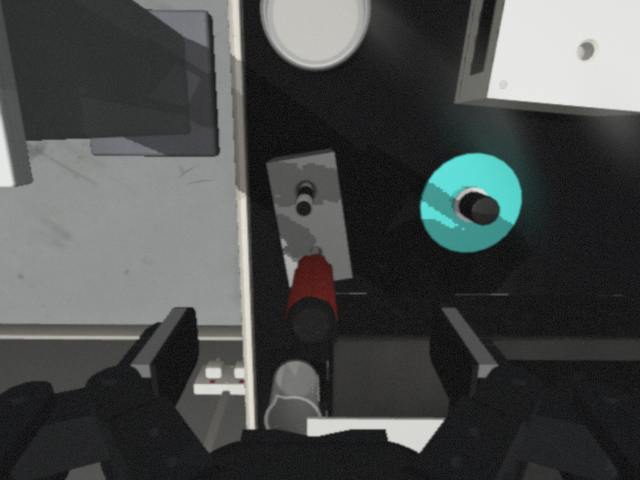

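The handle end is at (312,320), marker at (304,205), shaft foot at (316,250). The end is about 14 px off the prediction, so I triangulate again with three views.

Run:
```python
from h import *
s=env.read_state();w,t,d=cam("wrist",s),cam("top"),cam("side")
print(tri((w,(312,319.5)),(t,(397,276.9)),(d,(398.7,205.7))),tri((w,(312,319.5)),(d,(398.7,205.7))),tri((w,(312,319.5)),(t,(397,276.9))))
for z in (185,190,196): print(z,plane(w,(312,319.5),z).round(1),plane(t,(397,276.9),z).round(1))
print("foot60",plane(w,(316,250),60).round(1))
im=cv2.imread("pics/w6.png").astype(int)
m=(im[:,:,2]>70)&(im[:,:,1]<45)
for y in range(255,335,10):
    xs=np.nonzero(m[y,270:360])[0]; print(y,(xs.min()+270,xs.max()+270) if len(xs) else None)
```

```text
(array([ 436.28189555, -201.54675932,  193.37547831]), [np.float64(4.185734493185284), np.float64(3.325417365815764), np.float64(1.326584837026369)]) (array([ 433.93485407, -195.29806641,  198.00938745]), [np.float64(0.41662276581377405), np.float64(0.41662276581351365)]) (array([ 436.63986364, -206.67951993,  175.92530783]), [np.float64(2.3493124929039535), np.float64(2.3493124929039784)])
185 [ 434.3 -201.7  185. ] [ 438.6 -205.6  185. ]
190 [ 434.3 -199.1  190. ] [ 438.4 -204.8  190. ]
196 [ 434.3 -196.1  196. ] [ 438.1 -203.9  196. ]
foot60 [ 437.2 -201.6   60. ]
255 None
265 (np.int64(299), np.int64(326))
275 (np.int64(295), np.int64(331))
285 (np.int64(293), np.int64(333))
295 (np.int64(291), np.int64(334))
305 (np.int64(289), np.int64(335))
315 None
325 None
```

Emit:
step_arm:
  targets:
    - [[-1.3,0.1,0],0,0]
    - [[-1.4,0,0.5],0,0]
    - [[0,0,2],0,0]
    - [[0,0,2],0,0]
    - [[0,0,1],0,0]
    - [[0,0,0],0,0]
    - [[0,0,0],0,0]

```text
time_s: 12.42
position: [440.9, -202.4, 185.0]
ee_rot: [3.138, -0.023, 1.584]
force: [0.0, -1.4, 0.8]
gripper_width: 85.5
```

```bash
python3 sh.py "[435.5,-200,153]"; python3 -c "
from h import *
s=env.read_state();im=env.capture('wrist')[:,:,::-1];cv2.imwrite('pics/w7.png',im)
top=env.capture('side')[:,:,::-1]
o=np.zeros((360,800,3),np.uint8);o[:,:480]=cv2.resize(im,(480,360));o[:,480:]=cv2.resize(top[160:300,345:470],(320,360));cv2.imwrite('pics/c7.png',o)"
```

```text
[ 440.9 -202.4  185. ] [ 3.138 -0.023  1.584] 12.4167 [ 0.  -1.4  0.8] 85.5 toolz [ 0.004  0.023 -1.   ] SHIFT [ 1.8 -5.5 32. ]
```

View pics/c7.png

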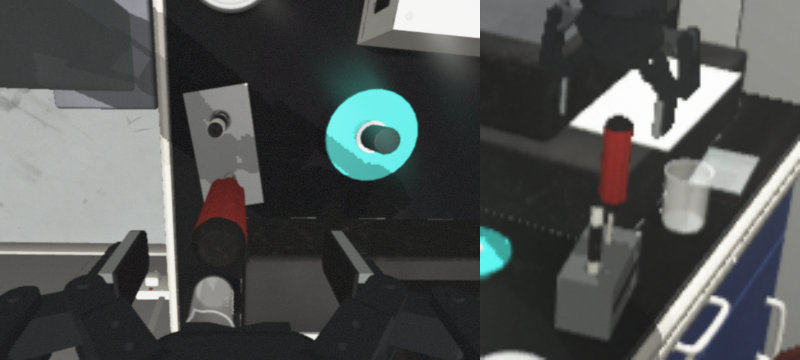

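Run:
```python
from h import *
s=env.read_state();c=cam("wrist",s)
print(plane(c,(293,329),196).round(1),plane(c,(293,329),190).round(1))
im=cv2.imread("pics/w7.png").astype(int);g=im[:,:,2]
m=(im[:,:,2]>60)&(im[:,:,1]<40)
for y in (250,265,280,295,310): xs=np.nonzero(m[y,240:350])[0]; print(y,xs.min()+240,xs.max()+240)
print([proj(c,[436,-202,z]).round(1) for z in (111,150,196)])
```

```text
[ 434.3 -198.9  196. ] [ 434.  -202.2  190. ]
250 282 321
265 276 324
280 269 327
295 263 328
310 325 329
[array([303.2, 259. ]), array([301.4, 286.1]), array([297.9, 337.1])]
```

Two wrist views agree on the handle end at (434.3,-198.9). I centre, descend and grip.

Emit:
step_arm:
  targets:
    - [[0.1,-0.6,0],0,0]
    - [[0,0,0.8],0,0]
    - [[0,0,1],0,0]
    - [[0,0,1],0,0]
    - [[0,0,0.3],0,0]
    - [[0,0,0],0,0.3]
    - [[0,0,0],0,0.5]
    - [[0,0,0],0,0.8]
    - [[0,0,0],0,1]
    - [[0,0,0],0,1]
    - [[0,0,0],0,1]
    - [[0,0,0],0,1]
  grip_force: 80

```text
time_s: 13.52
position: [436.4, -201.6, 155.4]
ee_rot: [3.131, -0.019, 1.585]
force: [0.5, 0.0, -0.6]
gripper_width: 25.3
```

```bash
python3 sh.py "[435,-200,250]"
```

```text
[ 436.4 -201.6  155.4] [ 3.131 -0.019  1.585] 13.5167 [ 0.5  0.  -0.6] 25.3 toolz [ 0.01   0.019 -1.   ] SHIFT [  3.4  -0.4 -94.6]
```

Emit:
step_arm:
  targets:
    - [[0.02,0.01,-1],0,1]
    - [[0.04,0.02,-2],0,1]
    - [[0.04,0.02,-2],0,1]
    - [[0.04,0.02,-2],0,1]
    - [[0.04,0.02,-2],0,1]
    - [[0.02,0,-1.5],0,1]
    - [[0,0,-0.5],0,1]
    - [[0,0,0],0,1]
    - [[0,0,0],0,1]

```text
time_s: 14.27
position: [436.3, -202.1, 274.5]
ee_rot: [3.127, -0.015, 1.585]
force: [-0.9, 0.1, -1.6]
gripper_width: 25.3
```

```bash
python3 sh.py "[628,-49,260]"; python3 -c "
from h import *
T=env.capture('side')[:,:,::-1];W=env.capture('wrist')[:,:,::-1];U=env.capture('top')[:,:,::-1]
cv2.imwrite('pics/s8.png',T);cv2.imwrite('pics/w8.png',W);cv2.imwrite('pics/t8.png',U)
o=np.zeros((500,800,3),np.uint8);o[:360,:480]=cv2.resize(W,(480,360));o[:480,480:]=cv2.resize(T[140:300,345:450],(320,480));cv2.imwrite('pics/c8.png',o)"
```

```text
[ 436.3 -202.1  274.5] [ 3.127 -0.015  1.585] 14.2667 [-0.9  0.1 -1.6] 25.3 toolz [ 0.014  0.015 -1.   ] SHIFT [150.1 193.6  19.6]
```

View pics/c8.png

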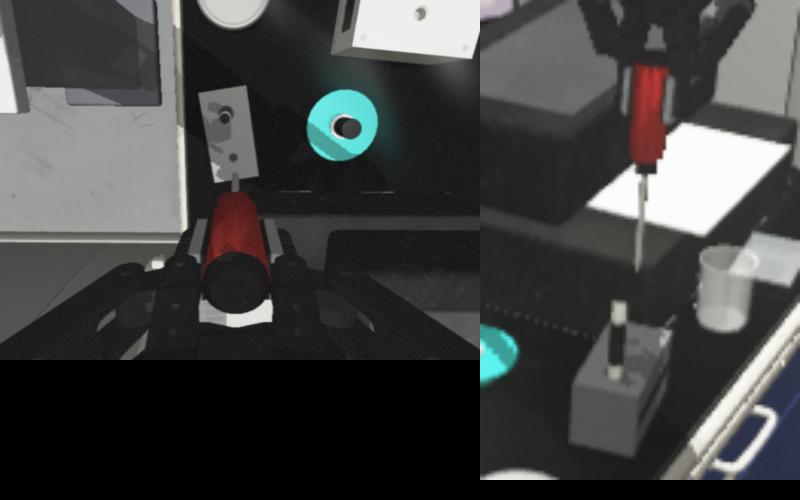

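The screwdriver is out of its socket with its tip clear. Tip is at about (312,231) in the wrist image and (397.5,230) in the side image. I measure the tip in the tool frame.

Run:
```python
from h import *
s=env.read_state();w,d,t=cam("wrist",s),cam("side"),cam("top")
W=cv2.cvtColor(cv2.imread("pics/w8.png"),cv2.COLOR_BGR2GRAY);S=cv2.cvtColor(cv2.imread("pics/s8.png"),cv2.COLOR_BGR2GRAY)
print(W[222:262:2,302:326:1]);print(S[196:236:2,390:406])
r=R.from_euler('xyz',s["ee_rot"]).as_matrix()
X,e=tri((w,(312,231)),(d,(397.5,230)));print(X,e,"tool",r.T@(X-s["position"]))
```

```text
[[119 121 118 119 119 118 120 118 118 122 118 118 120 120 117 119 118 121
  121 120 120 121 120 120]
 [118 117 119 117 119 118 120 118 119 120 118 119 117 118 120 118 117 121
  120 120 120 121 121 119]
 [118 119 117 116 118 117 120 117 120 119 117 119 119 118 121 121 119 120
  121 117 118 119 119 120]
 [117 116 119 121 119 117 120 119 116 119 115 112 113 117 119 118 120 116
  120 120 118 120 118 118]
 [115 118 119 116 118 118 118 117 109  99  92  86  94  99 110 116 119 118
  117 122 119 117 120 121]
 [118 117 115 119 119 118 114 103  88  88  86  90  89  89  93 103 113 119
  117 120 120 118 119 120]
 [119 116 117 116 119 119 117  96  86  89  86  90  89  90  84  96 111 118
  118 124 118 119 117 118]
 [117 118 118 118 120 120 114 100  86  85  89  88  92  93  87 101 108 117
  116 120 117 118 116 115]
 [118 117 117 117 115 118 112  96  87  85  88  92  90  88  90  93  90  88
   80  73  68  66  57  44]
 [105 102  99  92  85  80  74  79  82  87  88  90  92  90  91  81  59  38
   22  26  27  16  32  27]
 [ 32  31  29  28  24  33  44  68  83  85  89  91  91  92  88  85  62  38
   32  32  23  3
[... 1716 characters left out ...]
 68  66]
 [ 71  70  69  68  68  68 134 149  80  68  68  67  69  68  69  69]
 [ 72  71  69  69  68  69 139 148  80  69  70  69  69  70  70  70]
 [ 70  70  69  69  69  70 142 147  82  69  70  70  69  70  69  60]
 [ 57  59  62  65  65  87 143 128  78  70  69  69  69  63  50  46]
 [ 44  47  46  48  49  61 135  88  62  63  60  60  52  45  42  43]
 [ 40  43  42  42  41  42  85  50  46  49  47  46  43  42  43  43]
 [ 41  40  40  40  41  40  42  42  42  48  52  46  43  43  42  43]
 [ 39  41  39  41  41  41  42  41  43  44  45  46  45  43  43  42]]
[ 436.10013989 -204.79027979  126.98775087] [np.float64(0.6572699266182832), np.float64(0.6572699266182025)] tool [ -5.48731797  -1.5370171  145.85992078]
```

Run:
```python
from h import *
s=env.read_state();w,d=cam("wrist",s),cam("side")
r=R.from_euler('xyz',s["ee_rot"]).as_matrix()
X,e=tri((w,(313,233)),(d,(396.5,229.5)));print(X.round(1),np.round(e,1),"tool",(r.T@(X-s["position"])).round(1))
T=np.array(env.camera_params("wrist")["T_tool_cam"]);c=(w[0],T[:3,:3],T[:3,3])
o,dd=ray(c,(313,233)); tip=o+dd*(149.4-o[2])/dd[2];print("tip tool",tip.round(1))
# axis at handle end
W=cv2.imread("pics/w8.png")
P=s["position"]+r@tip; print("tip world",P.round(1),"to hole above",(r.T@(np.array([628,-49,95])-P)).round(1))
# hole in the earlier wrist views
for uv in [(419.5/.75,13.5/.75)]: print("hole from w8",plane(w,uv,70).round(1))
```

```text
[ 437.9 -205.6  127.5] [0.5 0.5] tool [ -6.3   0.3 145.3]
tip tool [ -7.7  -0.2 149.4]
tip world [ 437.5 -206.9  123.4] to hole above [154.7 192.4  33.4]
hole from w8 [624.3 -48.7  70. ]
```

Emit:
step_arm:
  targets:
    - [[1,1.2,0],0,1]
    - [[2,2.5,0],0,1]
    - [[2,2.5,0],0,1]
    - [[2,2.5,0],0,1]
    - [[2,2.5,0],0,1]
    - [[2,2.5,0],0,1]
    - [[2,2.5,0],0,1]
    - [[1.7,2,0],0,1]
    - [[0.8,1,0],0,1]
    - [[0,0,0],0,1]
    - [[0,0,0],0,1]

```text
time_s: 15.33
position: [628.2, -35.3, 257.8]
ee_rot: [-3.127, -0.024, 1.581]
force: [-0.2, -0.1, -0.6]
gripper_width: 25.3
```

Run:
```python
from h import *
s=env.read_state();w=cam("wrist",s);r=R.from_euler('xyz',s["ee_rot"]).as_matrix()
W=env.capture("wrist")[:,:,::-1];cv2.imwrite("pics/w9.png",W);g=cv2.cvtColor(W,cv2.COLOR_BGR2GRAY)
print(s["position"],s["ee_rot"],r[:,2])
P=s["position"]+r@np.array([-7,0,147.5]);print("tip",P.round(1),proj(w,P),"hole",proj(w,[628,-49,70]), "well",proj(w,[635,50,75]))
u,v=proj(w,[628,-49,70]).astype(int);print(u,v);print(g[v-24:v+30:3,u-24:u+25:3])
cv2.imwrite("pics/c9.png",cv2.resize(W[v-90:v+110,u-130:u+130],(780,600)))
```

```text
[628.22116547 -35.27641303 257.79112868] [-3.12685787 -0.02386616  1.58090093] [-0.0149746   0.02371121 -0.99960669]
tip [626.1 -38.8 110.2] [313.32028632 232.759751  ] hole [316.28927658 232.39836905] well [327.13010137 108.02153592]
316 232
[[147 142 141 161 182 184 182 181 180 185 183 180 179 178 182 183 182]
 [175 168 139 141 151 177 182 182 179 182 181 180 180 180 180 184 185]
 [180 180 159 141 178 180 179 182 182 183 181 181 181 185 184 186 185]
 [182 182 181 181 181 181 181 179 181 182 182 180 181 185 183 184 186]
 [181 180 178 178 180 181 181 181 181 180 178 181 181 185 186 183 186]
 [178 177 179 177 178 178 183 176 164 173 179 182 181 183 182 185 185]
 [176 179 176 178 181 182 150 135 134 134 152 181 183 182 181 182 183]
 [178 182 179 181 182 167 128 101 131 130 113 173 184 184 184 182 184]
 [181 183 180 181 182 159  84  83  88 126  95 154 182 183 184 183 182]
 [181 183 183 182 182 168  90  87  82  91 107 166 182 184 181 183 183]
 [182 181 186 181 181 177  85  85  81 122 149 181 182 182 182 182 186]
 [180 181 181 181 182 179  90  82  84 164 182 182 183 184 182 185 185]
 [181 181 179 182 179 176  89  87  86 171 183 180 180 183 184 183 186]
 [181 182 181 178 179 177  90  85  88 168 179 179 181 186 184 185 183]
 [180 181 180 182 177 177  86  88  83 162 180 181 183 181 185 183 181]
 [180 180 183 181 179 174  85  86  85 163 177 179 182 180 182 181 183]
 [181 178 179 162 165 157  56  51  35  45  77 134 178 180 180 182 181]
 [181 168  86  36  33  39  39  32  38  42  34  40  56 162 181 180 183]]
```

The hole is seen at about (316,232), just as predicted for (628,-49,70); the tip shows at (313,233), which puts it about 10 mm off in y. I correct that and descend to just above the hole.

Emit:
step_arm:
  targets:
    - [[-0.5,0.1,0],0,1]
    - [[-0.6,0.1,0.5],0,1]
    - [[0,0,1],0,1]
    - [[0,0,0.7],0,1]
    - [[0,0,0],0,1]
    - [[0,0,0],0,1]

```text
time_s: 15.88
position: [626.3, -51.1, 231.5]
ee_rot: [-3.123, -0.024, 1.575]
force: [0.4, 0.9, -0.6]
gripper_width: 25.1
```

```bash
cat > m.py <<'E'
from h import *
s=env.read_state();w=cam("wrist",s);r=R.from_euler('xyz',s["ee_rot"]).as_matrix()
W=env.capture("wrist")[:,:,::-1];cv2.imwrite("pics/w10.png",W);g=cv2.cvtColor(W,cv2.COLOR_BGR2GRAY)
P=s["position"]+r@np.array([-7,0,147.5]);print("TCP",s["position"].round(1),"F",s["force"].round(1),"tip",P.round(1),proj(w,P).round(1),"hole",proj(w,[628,-49,70]).round(1),"toolz",r[:,2].round(3))
print("shift tip->(628,-49,75)",(r.T@(np.array([628,-49,75])-P)).round(1))
u,v=proj(w,[628,-49,70]).astype(int);print(u,v);print(g[v-18:v+24:2,u-18:u+19:2])
E
python3 m.py
```

```text
TCP [626.3 -51.1 231.5] F [ 0.4  0.9 -0.6] tip [623.6 -54.6  83.9] [313.3 232.8] hole [319.5 221.1] toolz [-0.018  0.024 -1.   ]
shift tip->(628,-49,75) [5.4 4.6 8.9]
319 221
[[146 203 223 222 222 181 143 140 142 142 141 140 141 137 140 138 151 183
  186]
 [144 142 145 146 145 142 139 143 143 141 140 141 142 140 141 146 175 184
  185]
 [142 140 142 143 142 144 142 139 141 141 139 142 151 149 150 157 181 183
  185]
 [152 149 153 150 144 142 150 152 150 141 142 147 179 180 180 182 182 185
  186]
 [180 179 179 175 146 141 169 177 167 153 154 167 181 179 182 182 184 183
  184]
 [177 180 180 180 175 172 159 143 133 134 134 132 154 182 183 184 183 184
  184]
 [151 154 174 184 181 160 145 134 135 135 134 121 127 156 181 184 184 184
  185]
 [141 144 163 177 170 144 134 136 134 133 133 115 109 137 175 184 187 184
  183]
 [142 142 142 150 159 133 130 134 132 134 134 117  99 121 161 184 183 184
  187]
 [147 145 140 145 137 124 112 132 136 133 135 116  92 122 154 183 185 184
  184]
 [175 156 145 143 135 136 100 109 127 110 108  98  84 127 159 185 182 182
  184]
 [184 164 155 153 149 154 125  94  99  94  89  90 110 130 171 182 184 183
  181]
 [183 181 181 183 180 164 152 126 101  97  96 121 142 152 182 186 184 183
  183]
 [184 181 183 182 181 159 119 139 142 139 141 149 159 179 185 184 184 182
  185]
 [184 182 182 181 158  94  84  88 136 162 162 173 180 184 182 183 181 183
  183]
 [183 181 181 179 135  79  82  84 125 176 182 180 183 182 183 184 182 185
  184]
 [181 179 180 177 133  81  83  78 116 178 181 180 181 180 180 181 185 184
  186]
 [183 181 177 179 127  79  86  83 116 175 180 179 179 181 181 181 184 185
  184]
 [182 182 179 179 127  79  84  83 108 175 179 180 179 182 181 183 183 186
  185]
 [181 181 181 179 126  82  86  84 106 175 180 178 178 178 179 183 184 184
  186]
 [182 180 178 177 126  81  84  85 108 175 181 181 180 182 180 180 184 182
  182]]
```

Hole found at (320,220.5) and tip at (313,233–234), both within about 1 px of prediction. I apply the computed shift.

Emit:
step_arm:
  targets:
    - [[0.5,0.5,0],0,1]
    - [[0,0,0.3],0,1]
    - [[0,0,0],0,1]
    - [[0,0,0],0,1]

```text
time_s: 16.27
position: [632.1, -45.2, 229.1]
ee_rot: [-3.125, -0.024, 1.575]
force: [-1.1, -0.2, -1.0]
gripper_width: 25.0
```

```bash
python3 m.py
```

```text
TCP [632.1 -45.2 229.1] F [-1.1 -0.2 -1. ] tip [629.6 -48.7  81.5] [313.3 232.8] hole [311.5 229.2] toolz [-0.017  0.023 -1.   ]
shift tip->(628,-49,75) [-0.4 -1.5  6.5]
311 229
[[143 143 140 152 173 172 153 140 140 142 140 140 147 171 172 174 177 182
  183]
 [142 141 141 149 172 181 165 151 151 151 152 149 154 179 180 180 184 182
  183]
 [142 142 144 141 148 170 176 177 179 177 179 178 177 177 180 180 180 184
  182]
 [141 141 142 144 141 142 169 183 183 182 180 180 178 178 178 180 180 184
  184]
 [169 154 140 144 141 143 147 155 166 165 168 176 179 180 179 183 183 183
  181]
 [178 175 156 144 143 140 129 116 124 133 129 136 161 178 181 181 182 184
  183]
 [180 178 164 152 152 130 114 126 130 132 134 119 126 156 177 185 185 183
  184]
 [179 180 181 182 172 135 130 134 132 133 134 116 109 132 173 183 186 182
  182]
 [181 181 179 181 165 135 119 132 134 131 133 113 102 121 157 185 183 185
  184]
 [179 180 179 182 165 131 107 128 132 125 104 107  96 116 151 182 183 185
  185]
 [179 181 182 182 166 146 101 108 113  82  79  85  83 127 156 185 184 182
  185]
 [183 183 183 183 171 155 121  95  84  81  84  85  93 130 169 181 180 182
  184]
 [182 181 180 182 178 164 153 125  90  79  84  84 102 147 178 183 179 181
  181]
 [181 183 181 180 179 174 164 155 109  77  86  84 110 173 183 182 181 182
  183]
 [181 181 179 179 180 183 180 173 121  80  84  86 108 179 181 180 181 180
  184]
 [179 180 181 179 180 182 182 180 128  81  86  80 107 176 182 182 182 182
  183]
 [179 181 178 179 182 181 183 180 127  83  82  87 101 176 178 180 179 182
  182]
 [180 179 177 180 180 181 185 181 117  81  85  85 101 168 179 182 182 183
  184]
 [181 180 177 180 178 181 184 175 117  81  88  86 100 166 178 181 182 182
  183]
 [181 180 178 177 180 181 180 176 115  84  84  87  95 162 178 180 182 185
  184]
 [179 179 180 181 180 179 178 172 106  84  87  88  93 161 179 182 180 181
  183]]
```

Emit:
step_arm:
  targets:
    - [[0,-0.15,0.5],0,1]
    - [[0,0,0.7],0,1]
    - [[0,0,0.4],0,1]
    - [[0,0,0],0,1]
    - [[0,0,0],0,1]

```text
time_s: 16.73
position: [630.0, -44.5, 211.4]
ee_rot: [-3.125, -0.023, 1.575]
force: [-0.6, 0.2, -0.1]
gripper_width: 25.2
```

```bash
python3 m.py | head -3
```

```text
TCP [630.  -44.5 211.4] F [-0.6  0.2 -0.1] tip [627.5 -48.1  63.8] [313.3 232.8] hole [313.8 236.2] toolz [-0.017  0.023 -1.   ]
shift tip->(628,-49,75) [ -0.6   0.3 -11.2]
313 236
```

The tip is inside the hole with no side contact. Now the press.

Emit:
step_arm:
  targets:
    - [[0,0,0.3],0,1]
    - [[0,0,0.3],0,1]
    - [[0,0,0.3],0,1]
  grip_force: 100

```text
time_s: 17.03
position: [630.3, -44.5, 203.4]
ee_rot: [-3.126, -0.023, 1.575]
force: [-1.2, 0.7, 2.5]
gripper_width: 24.9
```

Emit:
step_arm:
  targets:
    - [[0,0,0.3],0,1]
    - [[0,0,0.3],0,1]
    - [[0,0,0.3],0,1]

```text
time_s: 17.28
position: [630.9, -44.6, 201.7]
ee_rot: [-3.128, -0.022, 1.576]
force: [-4.5, 0.9, 11.5]
gripper_width: 24.9
```

Emit:
step_arm:
  targets:
    - [[0,0,0.4],0,1]
    - [[0,0,0.4],0,1]
    - [[0,0,0.4],0,1]

```text
time_s: 17.53
position: [631.1, -44.6, 201.6]
ee_rot: [-3.129, -0.021, 1.576]
force: [-6.4, -0.1, 14.5]
gripper_width: 25.1
```

```bash
python3 m.py | head -3
python3 - <<'E'
from h import *
S=env.capture('side')[:,:,::-1];W=cv2.imread("pics/w10.png")
o=np.zeros((480,800,3),np.uint8);o[:360,:480]=cv2.resize(W,(480,360));o[:,480:]=cv2.resize(S[190:340,220:320],(320,480));cv2.imwrite('pics/c11.png',o)
for i in range(4): 
    s=env.read_state();env.capture('side');print(s["force"].round(1),s["position"].round(1),s["gripper_width"],s["time_s"])
E
```

```text
TCP [631.1 -44.6 201.6] F [-6.4 -0.1 14.5] tip [629.2 -48.6  54. ] [313.3 232.8] hole [311.2 239.3] toolz [-0.013  0.021 -1.   ]
shift tip->(628,-49,75) [ -0.   -1.5 -21. ]
311 239
[-5.4  1.1 14.4] [631.1 -44.6 201.6] 24.99738708954022 17.6333
[-6.1 -0.1 14.8] [631.1 -44.6 201.6] 25.3276407581404 17.6833
[-5.7  0.5 14.7] [631.1 -44.6 201.6] 25.138490893640558 17.7333
[-6.1  1.1 15.3] [631.1 -44.6 201.6] 24.851708077720495 17.7833
```

View pics/c11.png

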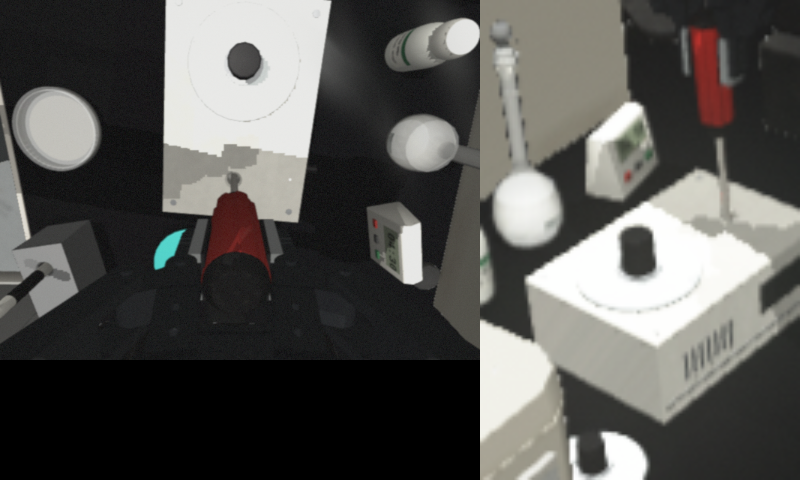

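The lid lies flush on the top and the shaft is down in the hole. Position stayed at 201.6–201.7 mm while the force rose from 11.5 to 15 N, so this is a hard stop and not the spring. The tip height (52–54 mm) agrees with the expected 53 mm. Handing in.

```bash
python3 -c "
from plant import env
print(env.close_job())
s=env.read_state();print(s['time_s'],s['force'],s['position'],s['gripper_width'])"
```

```text
the job is handed in; nothing more can be done
None
the job is handed in; nothing more can be done
```

I set the large white lid into the well, pressed it home, then took the screwdriver from its stand and handed the job in while holding the reset button down, at about 17.8 s of the 54 s.

- **Lid:** after releasing it, I pressed the knob top with the closed fingers up to 18 N and it did not move. Contact came at 107 mm above the bench, which is the height for fully home. The pictures show the flange flush on the top; I did not measure its tilt.
- **Button:** the final push held steady at about 15 N against a hard stop. The tip height came out at 52 to 54 mm against 53 mm expected for fully down, about 1.2 mm from the hole's centre.
- **Grip:** the screwdriver was held at 25 mm opening with a 100 N grip setting.
- **Bystanders:** I saw none disturbed in the pictures, though I did not measure their positions at the end.
- **Disagreements:**
  - The top and side views differed by about 6 mm on the well's centre, so I relied on the wrist views there.
  - My two estimates of the tip's depth below the gripper differed by about 4 mm.
  - The tool drifted up to about 2° out of vertical during moves.
  - A sideways force of about 6 N went with the final push.
  - At first contact the force suggested about 1.7 mm more button travel than I then saw. Within the force noise, this still fits the hard stop.

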